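# Put the green marker away in the swivel carousel

### The job

Turn the marker carousel until its green pocket clicks in over the white pointer on the foot. Then take the green marker out of the wooden block and drop it, cap up, all the way down into the slanted green pocket and let go. Leave the red and blue markers standing in their block and the mug where it is.

Things in the scene. Friction and masses are not known exactly. Their poses are not given: they have to be found in the camera images.
- carousel (a joint): Angle (rad) of the carousel's rotor on its foot, about the vertical axis, growing counter-clockwise seen from above. 0: the green pocket stands exactly over the white pointer. It clicks every 30 degrees (0.524 rad, 12 clicks a turn) and springs into the nearest click when let go; getting over a click takes about 0.25 N m. It starts 2 to 4 clicks on the positive side, so it must be turned clockwise; it has end stops at -3.1 and +3.1.
- foot: The carousel's fixed grey round foot, 210 mm across and 34 mm high, fixed to the table. Origin: centre of its underside, on the rotor's axis. Its -x axis points to the white pointer, a 16 mm wide tab that sticks out to 136 mm from the axis, roughly on the robot's side.
- carousel_grip (a point): Centre of the black grip bar on top of the carousel, on the rotor's axis, 170 mm above the table. The bar is 64 mm long, 16 mm thick and 36 mm high (152 to 188 mm above the table), on a 26 mm post; its length lies along the point's x axis, and it turns with the rotor. Its -x axis points towards the green pocket.
- pocket_green (a point): Green square tube on the rotor, leaning outwards 35 degrees from vertical. Inside 26 x 26 mm, walls 3 mm, 85 mm long with a 4 mm floor. This point: centre of the floor's underside, 45 mm from the rotor's axis and 58 mm above the table; z runs along the tube to the open mouth at z = 85 mm; x points outwards and down, y is level. Equal empty pockets (red, yellow, blue) follow counter-clockwise, 90 degrees apart.
- marker_green: Thick green marker pen, 150 mm long, round: barrel 20 mm across, cap (the upper 45 mm) 22 mm across, 40 g. Origin: centre of its flat foot (the end opposite the cap); z along the pen to the cap. It stands upright, cap up, in one of the block's three wells (which one varies).
- marker_red: Red marker of the same form and origin, standing in another well.
- marker_blue: Blue marker of the same form and origin, standing in another well.
- block: Wooden block 48 x 210 x 32 mm (x, y, z), fixed to the table, with three round wells 23 mm across and 22 mm deep, at y = -70, 0 and 70 mm. Origin: centre of its underside.
- mug: White mug, 80 mm across, 90 mm high, handle to its +y. Origin: centre of its underside.
Mind the look-alikes: they are no part of the job. What is meant by the marker_green is not grey, and is the smaller of those in its own colour.

How it is judged:
By the outcome, as a careful person would: the job done as asked, in the order asked, and still so for the second after the job is handed in, with the robot touching nothing.
It also fails if it takes over 70 s, if anything falls off the work surface, if the arm or the gripper's body presses on something with over 40 N, if the wrist force passes 120 N, or if a joint passes its speed limit or range.

### The arm

A 6-joint arm with a two-finger parallel gripper is mounted at the origin on the work surface. World frame = base frame: x ahead of the robot, y to its left, z up, the work surface at z = 0. Lengths are in m, angles in rad, forces in N, time in s.
With the tool pointing down it reaches from about 0.3 to 0.85 m from the base axis. Payload 5.4 kg.
Tool frame: the origin (TCP) lies on the front face of the gripper's body, between the roots of the fingers; the fingertips stand 73 mm ahead of it and the grasp point (between the pads) lies 54 mm ahead of it (env.finger_overhang is the z of the fingertips in the tool frame, in m); z points along the fingers, y is the line along which they close (so a half turn about z gives the same grasp; the last joint's range is limited). The gripper opens to 85 mm and grips with 20 to 120 N. Pads are 22 mm wide; open, the fingers measure 114 mm over their backs; the gripper's body (76 mm by 85 mm) begins 54 mm behind the grasp point. The pads swing forward as they close: fully open they stand 13 mm farther back than shut.
Start: joints at [0.9, 0.158, 1.597, -0, 1.386, -0.21], TCP at [0.256, 0.515, 0.304] pointing down, gripper open.
Joint ranges: [-2.91, 2.91], [-0.94, 2.29], [0.18, 2.7], [-1.29, 4.43], [0.17, 2.64], [-3, 3]. Speed limits (rad/s): [2.57, 2.57, 3.14, 3.14, 3.14, 3.14].

### API

Orientations are given as a 3x3 rotation matrix whose columns are the frame's x, y, z axes.
In Python, from rig import env, vision, order gives the robot as it stands. The module is installed in compiled form; this text tells all that it offers.
- The arm moves only by the shell command python3 -m creep 'ROWS' [FORCE]. ROWS is JSON, a list that holds one entry, the list of rows, each a list of 7 numbers: the shift along the tool's x, y, z in cm, then the turn, a rotation vector about the tool's x, y, z in rad, then the closure, from 0 (fully open) to 1 (shut). A call has 1 to 12 rows; each row shifts and turns the commanded pose from where the row before left it, along the tool's axes as they then stand; what a row does not reach is not made up. A row lasts 1/10 s, in which the tool goes at most 50 mm and 8.59 degrees, less where a joint would pass 70% of its speed; a pose out of reach is approached as far as the arm can. A call is refused whole if a number of a shift passes 5 or a number of a turn 0.15, either way. A call with a gripper value outside its range is refused whole. The fingers move at their own pace and stop on an object; FORCE is the grip in N (left out, the last holds). Time passes only in rows, so rows that do not move let the fingers close. It gives the time, the measured TCP pose, the force, the opening and the grip force at its end, in the units of the state.
- env.observe(): the state, without advancing time (a new reading comes with each control period).
- vision.camera(name): name is "side" or "top" or "wrist"; returns the picture (420x560x3 uint8, blue, green, red); there is no depth.
- vision.camera_params(name): a dict with "fx", "fy", "cx", "cy" (pixels), "k1" (the pictures are not rectified: a ray, as slopes to the right and down, at radius r is drawn at 1 + k1 r^2 times it, then the intrinsics apply), "xyz" and "orientation" of the camera in the world. Camera axes: x right, y down, z forward; pixel columns grow to the right and rows downward; lengths in m; the calibration is good to about 2 mm. A picture is of the moment at which its call begins: read the wrist's pose just before it. camera_params takes no time and is no camera call; for the wrist camera it gives the pose at the moment of the call.
- order.hand_in(): hands the job in; it is judged then, once.
The state is a dict: "t": time; "joints": joint angles; "qvel": joint speeds; "joint_torque": joint torques, N m; "ee_pos": TCP position; "orientation": TCP orientation; "wrist_force": force on the tool from outside, world axes, zero at the start; "moment": the same for the moment, N m; "grip_width": finger opening in m; "gripper_force": force on a finger pad.
Only numpy, scipy, OpenCV 4.12 (cv2) and the standard library are available. Lean on these libraries where they do the work, as an engineer would, in place of code of your own. Each camera call takes 0.05 s, during which the arm holds its last target. There are 200 camera calls.

## Working session

There is one attempt and no reset: what is moved stays moved. The work goes in short steps, Python scripts to look and compute and a shell command to move; the robot and the scene stay as the last step left them, time stands still between calls to the robot, and variables do not carry over. Pictures are saved under pics/ and viewed, at most 13 in all, crops included, and the job is handed in when it is done.

```bash
mkdir -p pics
cat > h.py <<'E'
import numpy as np, cv2
from rig import env, vision, order
def ray(p,uv):
    x,y=(uv[0]-p["cx"])/p["fx"],(uv[1]-p["cy"])/p["fy"]
    r0=np.hypot(x,y); r=r0
    for _ in range(20): r=r0/(1+p["k1"]*r*r)
    s=r/r0 if r0>0 else 1
    d=np.array(p["orientation"])@np.array([x*s,y*s,1]); return np.array(p["xyz"]),d/np.linalg.norm(d)
def onz(p,uv,z):
    o,d=ray(p,uv); return o+d*(z-o[2])/d[2]
def cross(p1,a,p2,b):
    o1,d1=ray(p1,a);o2,d2=ray(p2,b)
    t=np.linalg.lstsq(np.c_[d1,-d2],o2-o1,rcond=None)[0]
    A,B=o1+t[0]*d1,o2+t[1]*d2
    return (A+B)/2,np.linalg.norm(A-B)
def proj(p,X):
    c=np.array(p["orientation"]).T@(np.array(X)-np.array(p["xyz"])); x,y=c[0]/c[2],c[1]/c[2]
    k=1+p["k1"]*(x*x+y*y); return np.array([p["fx"]*x*k+p["cx"],p["fy"]*y*k+p["cy"]])
E
python3 - <<'E'
from h import *
for n in ("top","side"):
    im=vision.camera(n); cv2.imwrite(f"pics/{n}0.png",im); p=vision.camera_params(n); print(n,np.round(p["xyz"],3),np.round(p["orientation"],3).tolist(),p["fx"],p["k1"])
s=env.observe();print(s["t"],s["ee_pos"],np.round(s["orientation"],3))
E
```

```text
top [0.495 0.038 1.243] [[-0.026, -0.999, 0.048], [-1.0, 0.026, -0.001], [-0.001, -0.048, -0.999]] 490.81751225232694 -0.11166999677222839
side [-0.064 -0.523  0.892] [[0.661, -0.513, 0.547], [-0.75, -0.432, 0.501], [-0.021, -0.742, -0.67]] 489.7171567893202 -0.16250348027291178
0.1 [0.25541551 0.51468363 0.3029846 ] [[-0.896  0.445 -0.001]
 [ 0.445  0.896 -0.001]
 [ 0.    -0.002 -1.   ]]
```

View pics/top0.png

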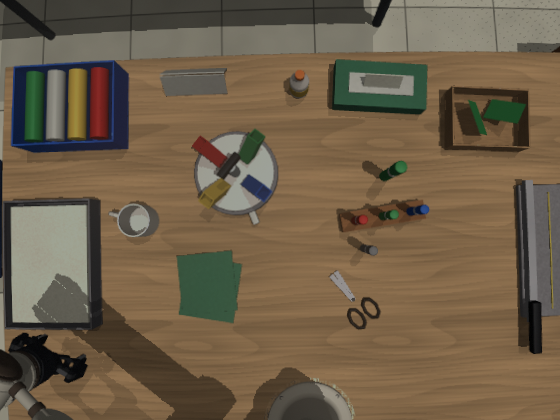

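View pics/side0.png

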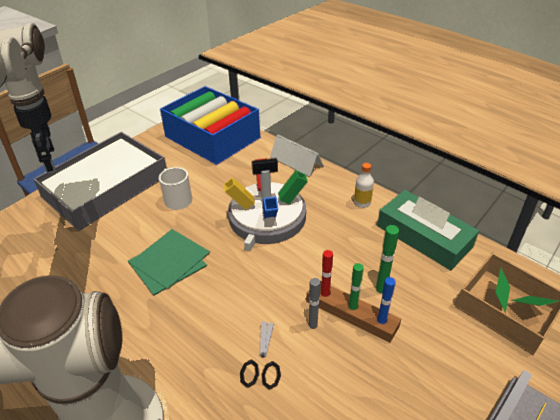

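The top view shows the carousel at about (236,172), with the pointer at (254,216), the green pocket at (252,145) and the black bar at (229,164). The block's markers are red (358,219), green (390,215) and blue (422,210).

There are two green candidates:
- **In the block's centre well:** top (390,215), side (356,287). It is the smaller one and stands in the block, so it fits the description.
- **Free-standing, behind the block:** top (393,171), side (388,260). It is taller and thicker, so it is the look-alike.

The grey pen at side (314,303) is excluded by its colour. I'll confirm with a crop and measure.

Run:
```python
from h import *
t=cv2.imread("pics/top0.png");s=cv2.imread("pics/side0.png")
a=cv2.resize(t[120:230,185:285],(400,440),interpolation=cv2.INTER_CUBIC)
b=cv2.resize(s[220:330,300:400],(400,440),interpolation=cv2.INTER_CUBIC)
c=np.hstack([a,b]);cv2.imwrite("pics/crop1.png",c)
d=cv2.resize(s[150:260,215:315],(400,440),interpolation=cv2.INTER_CUBIC)
e=cv2.resize(t[155:265,335:435],(400,440),interpolation=cv2.INTER_CUBIC)
cv2.imwrite("pics/crop2.png",np.hstack([d,e]))
```

```text
(no output)
```

View pics/crop1.png

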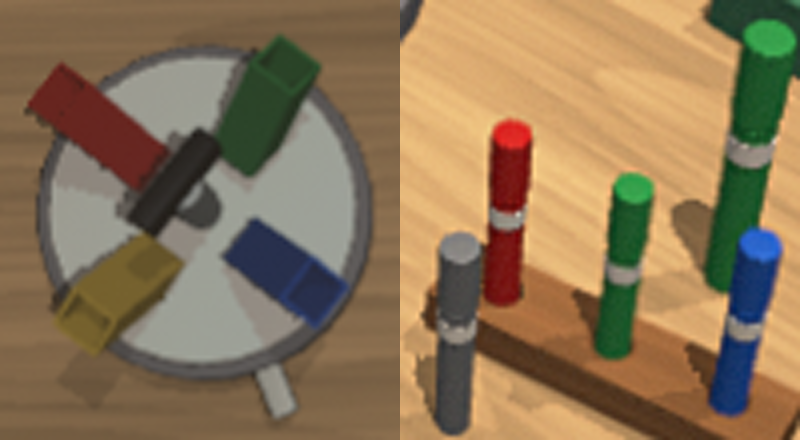

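View pics/crop2.png

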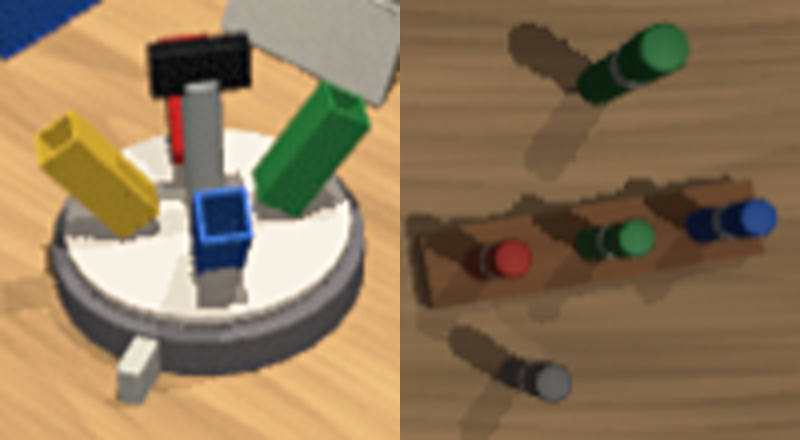

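The crops confirm the smaller green marker in the middle well, with its cap at top (394,214.5) and side (358,267). The bar lies along the green–yellow line, and the green pocket is about 120° from the pointer.

Run:
```python
from h import *
t=cv2.imread("pics/top0.png");s=cv2.imread("pics/side0.png")
P=vision.camera_params("top");S=vision.camera_params("side")
for n,a,b in (("g",(394,214.5),(358.2,266.7)),("r",(363.2,219.5),(328,253.5)),("b",(424.5,209.5),(390,281.5)),("big",(501/4+335-0+0,0),(0,0))):
    if n!="big": print(n,cross(P,a,S,b))
# bar by dark mask
def dark(im,x0,x1,y0,y1):
    m=np.zeros(im.shape[:2],np.uint8); m[y0:y1,x0:x1]=(im[y0:y1,x0:x1].max(2)<70)*255
    c=max(cv2.findContours(m,0,1)[0],key=cv2.contourArea); return c,cv2.minAreaRect(c)
c,rt=dark(t,214,242,148,182);c2,rs=dark(s,245,285,155,178);print(rt,rs)
X,e=cross(P,rt[0],S,rs[0]);print("bar",X,e)
bx=cv2.boxPoints(rt);
q=[onz(P,tuple(v),.18) for v in bx];print(np.round(q,3))
# foot: grey disc rim / white disc ellipse
m=((t.min(2)>135)*255).astype(np.uint8);m[:125]=0;m[225:]=0;m[:,:190]=0;m[:,285:]=0
h=cv2.convexHull(np.vstack([k for k in cv2.findContours(m,0,1)[0] if cv2.contourArea(k)>20]))
# foot outer rim circle by crop estimates
pts=[((x)/4+185,(y)/4+120) for x,y in ((37,212),(372,205),(205,44),(205,380),(95,90),(330,115),(80,310),(330,310))]
w=np.array([onz(P,p,.034) for p in pts]);A=np.c_[2*w[:,:2],np.ones(len(w))];sol=np.linalg.lstsq(A,(w[:,:2]**2).sum(1),rcond=None)[0]
C=sol[:2];print("foot",C,"r",np.sqrt(sol[2]+C@C))
for uv in ((283,408),(263,372)):
    X=onz(P,(uv[0]/4+185,uv[1]/4+120),.034);d=X[:2]-C;print("ptr",X,np.hypot(*d),np.degrees(np.arctan2(d[1],d[0])))
# side check of pointer tip
print(cross(P,(283/4+185,405/4+120),S,(135/4+215,372/4+150)))
# pocket mouth: top & side centres
M,e=cross(P,(290/4+185,62/4+120),S,(345/4+215,103/4+150));d=M[:2]-C
print("mouth",M,e,np.hypot(*d),np.degrees(np.arctan2(d[1],d[0])))
```

```text
g (array([ 0.51792376, -0.1958034 ,  0.1591864 ]), np.float64(0.0009468404309740437))
r (array([ 0.50870061, -0.12683098,  0.158178  ]), np.float64(0.0009363008137527734))
b (array([ 0.52723336, -0.26535415,  0.1576536 ]), np.float64(0.0008787797169449967))
((229.25997924804688, 163.67999267578125), (21.637468338012695, 30.40559196472168), 8.130102157592773) ((264.5, 166.0), (13.034988403320312, 24.278907775878906), 84.2894058227539)
bar [0.63776954 0.16739515 0.1686221 ] 0.0029250560090472565
[[0.608 0.194 0.18 ]
 [0.674 0.183 0.18 ]
 [0.666 0.136 0.18 ]
 [0.6   0.147 0.18 ]]
foot [0.63429237 0.16662593] r 0.10204845663093208
ptr [0.51062841 0.11984369 0.034     ] 0.13221706660656027 -159.27830149491948
ptr [0.5331109  0.13167751 0.034     ] 0.10704709600304187 -160.94491488427093
(array([0.51391299, 0.11923845, 0.02374394]), np.float64(0.003602137932486471))
mouth [0.70686078 0.10607832 0.12752537] 0.0024346803909145115 0.09451024975129443 -39.84000100831956
```

```bash
cat >> h.py <<'E'
from scipy.spatial.transform import Rotation as Rn
def pose(yaw,tilt=0):
    "tool y at azimuth yaw(deg), then tilt (deg) about tool y"
    a=np.radians(yaw); y=np.array([np.cos(a),np.sin(a),0]); z=np.array([0,0,-1.]); R=np.c_[np.cross(y,z),y,z]
    return R@Rn.from_euler("y",tilt,degrees=True).as_matrix()
def delta(pos,R):
    s=env.observe(); R0=np.array(s["orientation"])
    print("t",round(s["t"],2),"pos",np.round(s["ee_pos"],4),"F",np.round(s["wrist_force"],1),"w",round(s["grip_width"],4),"j",np.round(s["joints"],2))
    print("shift cm (present tool axes)",np.round(R0.T@(np.array(pos)-s["ee_pos"])*100,2)," in target axes",np.round(R.T@(np.array(pos)-s["ee_pos"])*100,2)," turn",np.round(Rn.from_matrix(R0.T@R).as_rotvec(),3))
E
python3 -m creep '[[[-4.5,-1.28,0,0,0,0,0],[-4.5,-1.28,0,0,0,0,0],[-4.5,-1.28,0,0,0,0,0],[-4.5,-1.28,0,0,0,0,0],[-4.5,-1.28,0,0,0,0,0],[-4.5,-1.28,0,0,0,0,0],[-4.5,-1.28,0,0,0,0,0],[-4.5,-1.28,0,0,0,0,0],[-4.5,-1.28,0,0,0,0,0],[-4.5,-1.28,0,0,0,0,0],[-4.5,-1.28,0,0,0,0.12,0],[0,0,0,0,0,0.117,0]]]'
python3 -m creep '[[[0,0,0,0,0,0,0],[0,0,0,0,0,0,0]]]'
python3 - <<'E'
from h import *
delta([.636,.167,.30],pose(50))
im=vision.camera("wrist");p=vision.camera_params("wrist");cv2.imwrite("pics/w1.png",im)
import json;json.dump({k:(np.array(v).tolist()) for k,v in p.items() if not isinstance(v,str)},open("w1.json","w"))
print(p["fx"],np.round(p["xyz"],3),proj(p,[.636,.167,.188]))
E
```

```text
t: 1.3
ee_pos: [0.6394, 0.1639, 0.3025]
orientation: [[-0.759, 0.651, -0.0], [0.651, 0.759, -0.002], [-0.001, -0.001, -1.0]]
wrist_force: [-1.0, 0.2, -0.1]
grip_width: 0.0854
gripper_force: 0.0
t: 1.5
ee_pos: [0.636, 0.1692, 0.3034]
orientation: [[-0.768, 0.64, -0.001], [0.64, 0.768, 0.0], [0.001, -0.001, -1.0]]
wrist_force: [-0.4, 0.4, 0.2]
grip_width: 0.0854
gripper_force: 0.0
t 1.5 pos [0.636  0.1692 0.3034] F [-0.4  0.4  0.2] w 0.0854 j [ 0.08  0.37  1.34  0.    1.43 -0.8 ]
shift cm (present tool axes) [-0.14 -0.17  0.34]  in target axes [-0.14 -0.17  0.34]  turn [-0.001 -0.001  0.004]
316.4661574721159 [0.581 0.216 0.374] [276.92587828 239.31575359]
```

View pics/w1.png

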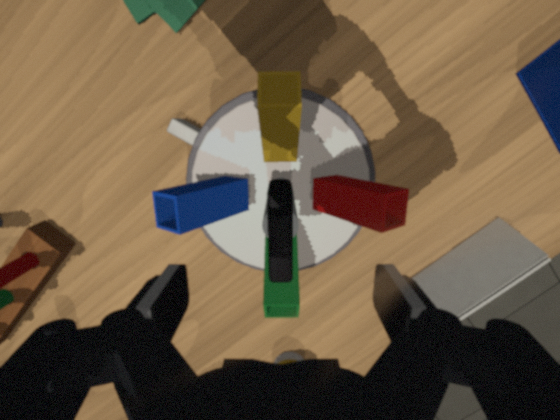

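Wrist view: the bar is centred on column 280, running from about row 180 to 282, midway between the fingers (188 and 376). It is aligned with the grip, so I'll descend, close and turn.

```bash
python3 -m creep '[[[0,0,2.6,0,0,0,0],[0,0,2.6,0,0,0,0],[0,0,2.7,0,0,0,0],[0,0,0,0,0,0,0],[0,0,0,0,0,0,1],[0,0,0,0,0,0,1],[0,0,0,0,0,0,1],[0,0,0,0,0,0,1],[0,0,0,0,0,0,1],[0,0,0,0,0,0,1],[0,0,0,0,0,0,1]]]' 80
```

```text
t: 2.65
ee_pos: [0.6365, 0.1682, 0.2269]
orientation: [[-0.766, 0.642, 0.0], [0.642, 0.766, -0.001], [-0.001, -0.001, -1.0]]
wrist_force: [-4.5, -2.4, 7.8]
grip_width: 0.0218
gripper_force: 78.2
```

```bash
python3 -m creep '[[[0,0,0,0,0,0,1],[0,0,0,0,0,0,1]]]'
python3 - <<'E'
from h import *
a=vision.camera("side");b=vision.camera("wrist")
cv2.imwrite("pics/g1.png",np.hstack([cv2.resize(a[110:260,190:340],(400,400)),cv2.resize(b[150:420,150:420],(400,400))]))
E
```

```text
t: 2.85
ee_pos: [0.6366, 0.1682, 0.2269]
orientation: [[-0.766, 0.642, 0.0], [0.642, 0.766, -0.001], [-0.001, -0.001, -1.0]]
wrist_force: [-4.6, -2.2, 6.9]
grip_width: 0.0218
gripper_force: 78.2
```

View pics/g1.png

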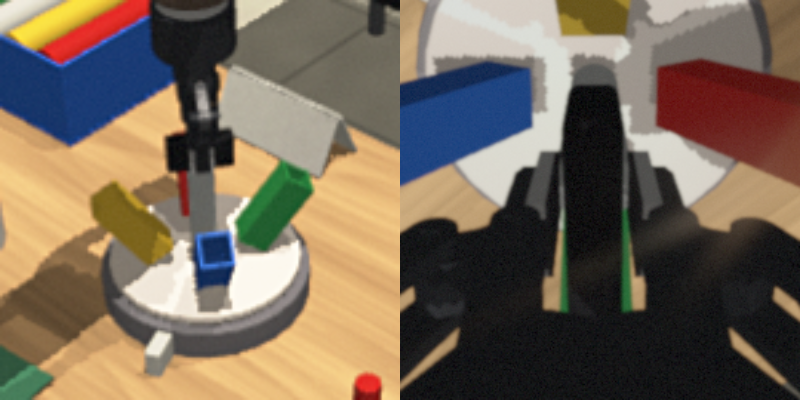

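The fingers straddle the bar (wrist crop: bar at columns 565–620, pads at about 550 and 640) and the grip force is 78 N. I'll turn now.

```bash
python3 -m creep '[[[0,0,0,0,0,0.13,1],[0,0,0,0,0,0.13,1],[0,0,0,0,0,0.13,1],[0,0,0,0,0,0.13,1],[0,0,0,0,0,0.13,1],[0,0,0,0,0,0.13,1],[0,0,0,0,0,0.13,1],[0,0,0,0,0,0.13,1]]]'
python3 -m creep '[[[0,0,0,0,0,0.13,1],[0,0,0,0,0,0.13,1],[0,0,0,0,0,0.13,1],[0,0,0,0,0,0.13,1],[0,0,0,0,0,0.13,1],[0,0,0,0,0,0.13,1],[0,0,0,0,0,0.13,1],[0,0,0,0,0,0.13,1],[0,0,0,0,0,0,1],[0,0,0,0,0,0,1]]]'
python3 - <<'E'
from h import *
delta([.6365,.1682,.33],pose(-70))
E
```

```text
t: 3.75
ee_pos: [0.6364, 0.1682, 0.2269]
orientation: [[0.171, 0.985, -0.0], [0.985, -0.171, -0.001], [-0.001, 0.0, -1.0]]
wrist_force: [-4.7, -2.7, 7.5]
grip_width: 0.0219
gripper_force: 78.3
t: 4.75
ee_pos: [0.6363, 0.1683, 0.2269]
orientation: [[0.935, 0.355, -0.0], [0.355, -0.935, -0.001], [-0.001, 0.001, -1.0]]
wrist_force: [-5.4, -2.2, 7.2]
grip_width: 0.0213
gripper_force: 78.4
t 4.75 pos [0.6363 0.1683 0.2269] F [-5.4 -2.2  7.2] w 0.0213 j [ 0.08  0.43  1.42 -0.    1.29  1.28]
shift cm (present tool axes) [ 1.000e-02  2.000e-02 -1.031e+01]  in target axes [ 1.000e-02  1.000e-02 -1.031e+01]  turn [0.001 0.001 0.014]
```

Released next: open, rise, then take a look from the top and wrist cameras.

```bash
python3 -m creep '[[[0,0,0,0,0,0,0],[0,0,0,0,0,0,0],[0,0,0,0,0,0,0],[0,0,0,0,0,0,0],[0,0,0,0,0,0,0],[0,0,-3,0,0,0,0],[0,0,-4,0,0,0,0],[-4,0,-4,0,0,0,0],[-5,0,0,0,0,0,0],[-5,0,0,0,0,0,0],[0,0,0,0,0,0,0],[0,0,0,0,0,0,0]]]'
python3 - <<'E'
from h import *
import json
im=vision.camera("wrist");p=vision.camera_params("wrist");cv2.imwrite("pics/w2.png",im)
json.dump({k:(np.array(v).tolist()) for k,v in p.items() if not isinstance(v,str)},open("w2.json","w"))
s=vision.camera("side");cv2.imwrite("pics/s2.png",s)
cv2.imwrite("pics/v2.png",np.hstack([cv2.resize(s[145:265,205:325],(400,400),interpolation=2),cv2.resize(im,(400,300)).repeat(1,0).__class__(0) if 0 else cv2.copyMakeBorder(cv2.resize(im,(400,300)),0,100,0,0,0)]))
delta([.5,.118,.2],pose(-70))
print(np.round(p["xyz"],3))
E
```

```text
t: 5.95
ee_pos: [0.5091, 0.1205, 0.3303]
orientation: [[0.935, 0.355, 0.001], [0.355, -0.935, 0.0], [0.001, 0.0, -1.0]]
wrist_force: [-0.4, -0.2, 1.2]
grip_width: 0.0853
gripper_force: 0.0
t 6.05 pos [0.5111 0.1207 0.3311] F [ 0.  -0.5 -0.1] w 0.085 j [0.   0.01 1.7  0.   1.43 1.21]
shift cm (present tool axes) [-1.16 -0.15 13.11]  in target axes [-1.13 -0.12 13.11]  turn [ 0.001 -0.002  0.015]
[0.578 0.147 0.401]
```

View pics/v2.png

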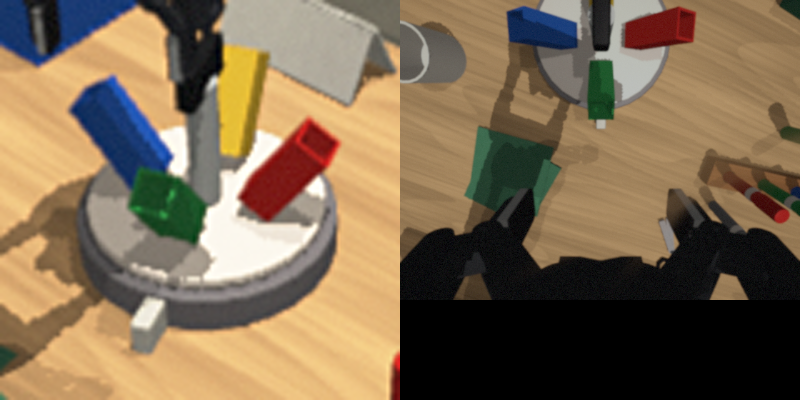

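The carousel turned the full four clicks. In the side crop the green mouth (165,200) stands over the pointer (148,325), and in the wrist view the pocket is in line with the pointer tip. Next is the marker, with a half-closed gripper.

```bash
python3 -m creep '[[[-1.51,4.27,0,0,0,0,0.4],[-1.51,4.27,0,0,0,0,0.4],[-1.51,4.27,0,0,0,0,0.4],[-1.51,4.27,0,0,0,0,0.4],[-1.51,4.27,0,0,0,0,0.4],[-1.51,4.27,0,0,0,0,0.4],[-1.51,4.27,0,0,0,0,0.4],[0,0,0,0,0,0,0.4],[0,0,0,0,0,0,0.4],[0,0,0,0,0,0,0.4]]]'
python3 - <<'E'
from h import *
delta([.518,-.196,.179],pose(-70))
im=vision.camera("wrist");p=vision.camera_params("wrist");t=vision.camera("top");s=vision.camera("side");P=vision.camera_params("top");S=vision.camera_params("side")
cv2.imwrite("pics/w3.png",im);cv2.imwrite("pics/t3.png",t);cv2.imwrite("pics/s3.png",s)
q=proj(p,[.518,-.196,.16]);print(q,np.round(p["xyz"],3))
def blob(c,R=45):
    g=c.astype(int);return ((g[...,1]>1.5*g[...,2])&(g[...,1]>1.25*g[...,0])&(g[...,1]>40))
a=cv2.resize(t[150:240,190:280],(400,400),interpolation=2)
x,y=int(q[0]),int(q[1]);b=cv2.resize(im[max(0,y-75):y+75,x-75:x+75],(400,400),interpolation=2)
cv2.imwrite("pics/v3.png",np.hstack([a,b]));print(x-75,max(0,y-75))
E
```

```text
t: 7.05
ee_pos: [0.5184, -0.1957, 0.3303]
orientation: [[0.934, 0.357, 0.0], [0.357, -0.934, 0.0], [0.0, -0.0, -1.0]]
wrist_force: [-0.3, -0.0, -0.2]
grip_width: 0.0507
gripper_force: 0.0
t 7.05 pos [ 0.5184 -0.1957  0.3303] F [-0.3 -0.  -0.2] w 0.0507 j [-0.58  0.09  1.62  0.    1.43  0.63]
shift cm (present tool axes) [-0.05  0.02 15.13]  in target axes [-0.04  0.02 15.13]  turn [-0.    -0.     0.016]
[281.31378756 212.88211686] [ 0.586 -0.169  0.401]
206 137
```

View pics/v3.png

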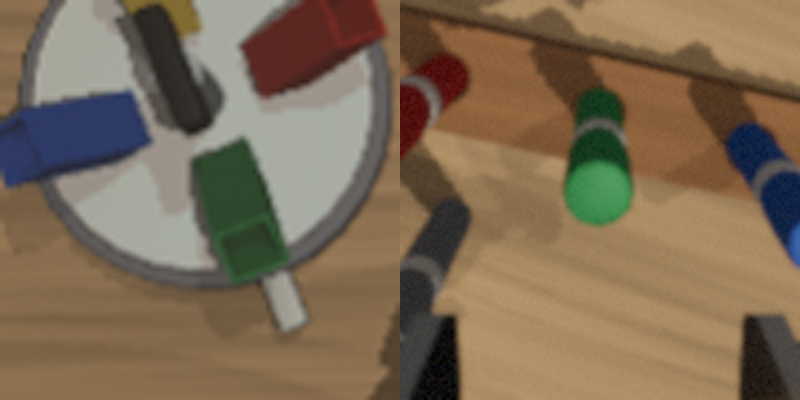

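Run:
```python
from h import *
p=vision.camera_params("wrist");P=vision.camera_params("top");S=vision.camera_params("side")
w=(280.6,209)
print("cap z.16",onz(p,w,.16),"cross top",cross(p,w,P,(394,214.5)),"side",cross(p,w,S,(358.2,266.7)))
# pocket mouth, top crop centre (251,250) scale 90/400
u=(190+251*.225,150+250*.225);m=onz(P,u,.1276);print("mouth top",u,m)
# wrist pic 2
import json
p2={k:np.array(v) if isinstance(v,list) else v for k,v in json.load(open("w2.json")).items()}
im=cv2.imread("pics/w2.png");g=im.astype(int)
M=((g[...,1]>1.4*g[...,2])&(g[...,1]>1.2*g[...,0])&(g[...,1]>30)).astype(np.uint8);M[:70]=0;M[180:]=0;M[:,:240]=0;M[:,320:]=0
c=max(cv2.findContours(M,0,1)[0],key=cv2.contourArea);print(cv2.boundingRect(c),cv2.approxPolyDP(c,3,True).reshape(-1,2).tolist())
C=np.array([.6365,.168])
a=np.radians(-160)
for ang in (-158,-160,-162):
    a=np.radians(ang);E=np.r_[C+.0938*np.array([np.cos(a),np.sin(a)]),.1276];print(ang,E,"w2",proj(p2,E),"top",proj(P,E),"side",proj(S,E))
cv2.imwrite("pics/v4.png",np.hstack([cv2.resize(im[70:180,225:335],(400,400),interpolation=2),cv2.resize(cv2.imread("pics/s3.png")[180:240,225:285],(400,400),interpolation=2)]))
```

```text
cap z.16 [ 0.52054064 -0.1941984   0.16      ] cross top (array([ 0.51809832, -0.19592131,  0.15247769]), np.float64(0.0019861010665760863)) side (array([ 0.51988479, -0.19482468,  0.15698958]), np.float64(0.0007008658899979353))
mouth top (246.475, 206.25) [0.54576404 0.13380556 0.1276    ]
(263, 85, 37, 82) [[267, 85], [264, 165], [297, 166], [296, 86]]
-158 [0.54953015 0.1328619  0.1276    ] w2 [283.36452477 155.94566176] top [246.85328496 204.58730371] side [251.43769148 202.00773491]
-160 [0.54835683 0.13591851 0.1276    ] w2 [279.55426876 155.95292846] top [245.5243576 205.136194 ] side [250.18678598 201.72025979]
-162 [0.5472909  0.13901421 0.1276    ] w2 [275.74555336 155.82719901] top [244.17738975 205.63840951] side [248.95738274 201.40428238]
```

View pics/v4.png

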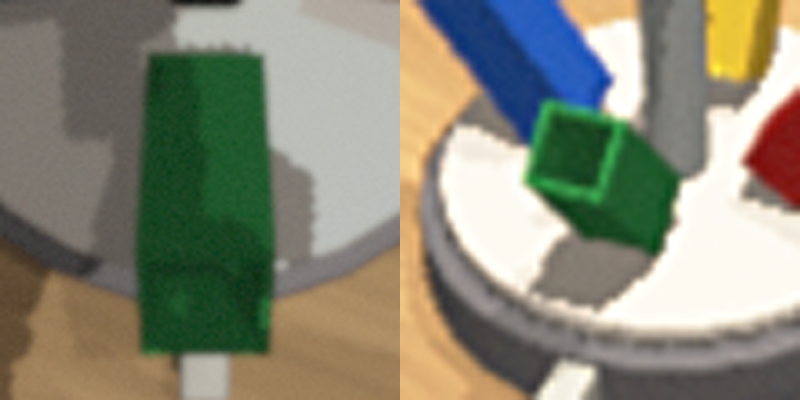

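In the wrist view the pocket mouth is at (281.7,155.3), in the top view at (246.5,206.2) and in the side view at (251.7,202.8). The three agree with an azimuth of about -159° to within 2 mm. The cap also agrees to about 2 mm, so I'll descend and grip.

```bash
python3 -m creep '[[[0,0,3.5,0,0,0,0.4],[0.05,0,3.5,0,0,0,0.4],[0.05,0,3.5,0,0,0,0.4],[0,0,2.5,0,0,0,0.4],[0,0,2.1,0,0,0,0.4],[0,0,0,0,0,0,0.4],[0,0,0,0,0,0,1],[0,0,0,0,0,0,1],[0,0,0,0,0,0,1],[0,0,0,0,0,0,1],[0,0,0,0,0,0,1]]]' 40
python3 - <<'E'
from h import *
delta([.518,-.196,.179],pose(-69.2))
P=vision.camera_params("top");S=vision.camera_params("side")
import json
p2={k:np.array(v) if isinstance(v,list) else v for k,v in json.load(open("w2.json")).items()}
print(cross(P,(246.5,206.2),S,(251.7,202.8)),cross(p2,(281.7,155.3),S,(251.7,202.8)),onz(p2,(281.7,155.3),.1276))
E
```

```text
t: 8.3
ee_pos: [0.5195, -0.1964, 0.1812]
orientation: [[0.935, 0.356, 0.003], [0.356, -0.935, -0.002], [0.002, 0.002, -1.0]]
wrist_force: [0.4, 1.3, 5.9]
grip_width: 0.0212
gripper_force: 39.4
t 8.3 pos [ 0.5195 -0.1964  0.1812] F [0.4 1.3 5.9] w 0.0212 j [-0.58  0.23  1.77  0.    1.14  0.63]
shift cm (present tool axes) [-0.12 -0.09  0.22]  in target axes [-0.12 -0.09  0.22]  turn [ 0.002 -0.002  0.001]
(array([0.54726252, 0.13250005, 0.12667645]), np.float64(0.0037737599726121876)) (array([0.54979334, 0.13366369, 0.12444422]), np.float64(0.0016687141076622363)) [0.54953517 0.13439535 0.1276    ]
```

```bash
python3 -m creep '[[[0,0,-2,0,0,0,1],[0,0,-4,0,0,0,1],[0,0,-4,0,0,0,1],[0,0,-4,0,0,0,1],[0,0,-4,0,0,0,1],[0,0,0,0,0,0,1],[0,0,0,0,0,0,1]]]'
python3 -m creep '[[[0.46,-4.26,0,0,0,0,1],[0.46,-4.26,0,0,0,0,1],[0.46,-4.26,0,0,0,0,1],[0.46,-4.26,0,0,0,0,1],[0.46,-4.26,0,0,0,0,1],[0.46,-4.26,0,0,0,0,1],[0.46,-4.26,0,0,0,0,1],[0,0,0,0,0,0,1],[0,0,0,0,0,0,1]]]'
python3 -m creep '[[[0,0,0,0,0.12,0,1],[0,0,0,0,0.12,0,1],[0,0,0,0,0.12,0,1],[0,0,0,0,0.12,0,1],[0,0,0,0,0.13,0,1],[0,0,0,0,0,0,1],[0,0,0,0,0,0,1]]]'
python3 - <<'E'
from h import *
delta([.4437,.0939,.2875],pose(-69.2,35))
E
```

```text
t: 9.0
ee_pos: [0.5187, -0.1962, 0.3605]
orientation: [[0.935, 0.356, 0.002], [0.356, -0.935, -0.002], [0.001, 0.002, -1.0]]
wrist_force: [-0.6, -0.6, -0.3]
grip_width: 0.021
gripper_force: 39.6
t: 9.9
ee_pos: [0.4417, 0.0947, 0.3576]
orientation: [[0.934, 0.358, -0.003], [0.358, -0.934, -0.0], [-0.003, -0.001, -1.0]]
wrist_force: [0.6, -0.2, 0.0]
grip_width: 0.0207
gripper_force: 39.7
t: 10.6
ee_pos: [0.4423, 0.093, 0.3587]
orientation: [[0.769, 0.353, 0.533], [0.29, -0.935, 0.202], [0.57, -0.0, -0.822]]
wrist_force: [0.7, -0.2, -0.0]
grip_width: 0.0212
gripper_force: 39.8
t 10.6 pos [0.4423 0.093  0.3587] F [ 0.7 -0.2 -0. ] w 0.0212 j [-0.24 -0.6   2.21  0.38  1.05  0.86]
shift cm (present tool axes) [-3.93 -0.04  5.94]  in target axes [-3.95 -0.04  5.92]  turn [ 0.001  0.004 -0.002]
```

```bash
python3 -m creep '[[[-2,0,2,0,0,0,1],[-1.93,0,2,0,0,0,1],[0,0,1.9,0,0,0,1],[0,0,0,0,0,0,1],[0,0,0,0,0,0,1]]]'
python3 - <<'E'
from h import *
delta([.4437,.0939,.2875],pose(-69.2,35))
w=vision.camera("wrist");p=vision.camera_params("wrist");s=vision.camera("side");t=vision.camera("top")
cv2.imwrite("pics/w5.png",w);cv2.imwrite("pics/s5.png",s);cv2.imwrite("pics/t5.png",t)
o=env.observe();X=np.array(o["ee_pos"])+.171*np.array(o["orientation"])[:,2]
for n,q in (("wrist",p),("side",vision.camera_params("side")),("top",vision.camera_params("top"))): print(n,"foot",proj(q,X),"mouth",proj(q,[.5487,.1338,.127]))
cv2.imwrite("pics/v5.png",np.hstack([cv2.resize(s[130:250,190:310],(400,400),interpolation=2),cv2.resize(w[60:300,160:400],(400,400),interpolation=2)]))
E
```

```text
t: 11.1
ee_pos: [0.4446, 0.0946, 0.2892]
orientation: [[0.767, 0.356, 0.534], [0.292, -0.934, 0.204], [0.572, -0.0, -0.82]]
wrist_force: [0.4, -0.8, -0.3]
grip_width: 0.0211
gripper_force: 39.8
t 11.1 pos [0.4446 0.0946 0.2892] F [ 0.4 -0.8 -0.3] w 0.0211 j [-0.23 -0.54  2.31  0.42  0.9   0.79]
shift cm (present tool axes) [-0.18  0.04  0.07]  in target axes [-0.18  0.04  0.07]  turn [-0.001  0.002  0.001]
wrist foot [280.94566902 212.01397853] mouth [281.05068527 206.07569833]
side foot [248.10700571 198.1642631 ] mouth [250.93330529 202.20630707]
top foot [247.71453879 209.92876245] mouth [246.4727548 204.9740553]
```

View pics/v5.png

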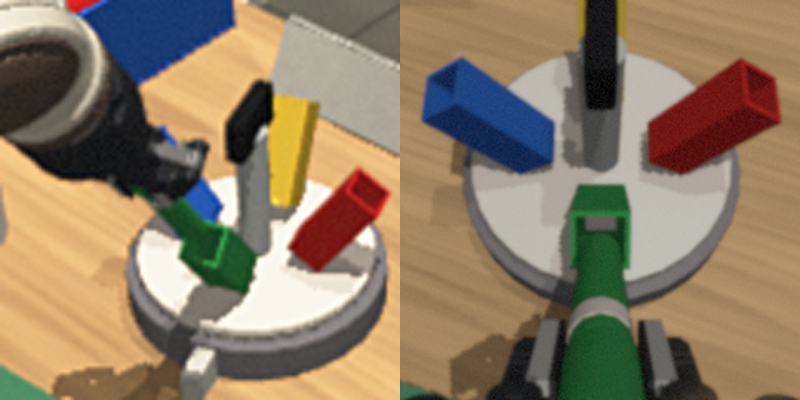

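Wrist crop: the mouth spans columns 573–630 and the pen 580–622, so they are centred sideways. Next I check the in-plane offset using the foot's upper rim, at crop row 235 (picture row 201).

Run:
```python
from h import *
p=vision.camera_params("wrist");S=vision.camera_params("side")
o=env.observe();R=np.array(o["orientation"]);f=np.array(o["ee_pos"])+.171*R[:,2]
print("far rim",proj(p,f+.010*R[:,0]),"near",proj(p,f-.01*R[:,0]))
m=np.array([.5487,.1338,.127])
for d in (-.016,-.013,.013,.016): print(d,"mouth",proj(p,m+d*R[:,0]),proj(S,m+d*R[:,0]))
print("lateral side",[np.round(proj(S,m+d*R[:,1]),1) for d in(-.016,.016)])
w=cv2.imread("pics/w5.png");print("col280 BGR",[(r,w[r,281].tolist()) for r in range(166,216,2)])
```

```text
far rim [280.81464883 200.06469612] near [280.78356173 224.12307094]
-0.016 mouth [280.87423458 223.56822139] [249.03140648 208.47250008]
-0.013 mouth [280.87864154 220.37603088] [249.38858457 207.29521257]
0.013 mouth [280.91786589 191.87455919] [252.47295345 197.13833657]
0.016 mouth [280.9225119  188.48793712] [252.82752049 195.97182543]
lateral side [array([244.9, 200.8]), array([257.1, 203.6])]
col280 BGR [(166, [175, 185, 189]), (168, [176, 185, 190]), (170, [123, 141, 133]), (172, [47, 90, 39]), (174, [38, 84, 23]), (176, [39, 87, 31]), (178, [45, 89, 35]), (180, [43, 86, 30]), (182, [47, 88, 33]), (184, [44, 88, 32]), (186, [52, 103, 35]), (188, [63, 119, 50]), (190, [81, 102, 87]), (192, [88, 95, 99]), (194, [84, 90, 98]), (196, [85, 91, 98]), (198, [50, 65, 54]), (200, [37, 77, 30]), (202, [47, 87, 33]), (204, [44, 86, 30]), (206, [45, 86, 32]), (208, [43, 88, 34]), (210, [32, 81, 19]), (212, [42, 86, 28]), (214, [46, 88, 35])]
```

```bash
python3 -m creep '[[[-0.1,0,0.5,0,0,0,1],[0,0,1,0,0,0,1],[0,0,1,0,0,0,1],[0,0,1,0,0,0,1],[0,0,1,0,0,0,1],[0,0,0,0,0,0,1],[0,0,0,0,0,0,1]]]'
python3 - <<'E'
from h import *
delta([.4437,.0939,.2875],pose(-69.2,35))
w=vision.camera("wrist");cv2.imwrite("pics/w6.png",w);s=vision.camera("side")
cv2.imwrite("pics/v6.png",np.hstack([cv2.resize(s[130:250,190:310],(400,400),interpolation=2),cv2.resize(w[140:260,220:340],(400,400),interpolation=2)]))
E
```

```text
t: 11.95
ee_pos: [0.4672, 0.1036, 0.2511]
orientation: [[0.766, 0.356, 0.535], [0.292, -0.934, 0.204], [0.573, -0.0, -0.82]]
wrist_force: [-0.3, 0.7, -0.6]
grip_width: 0.0209
gripper_force: 39.8
t 11.95 pos [0.4672 0.1036 0.2511] F [-0.3  0.7 -0.6] w 0.0209 j [-0.19 -0.4   2.3   0.45  0.76  0.76]
shift cm (present tool axes) [-0.    0.07 -4.44]  in target axes [ 0.    0.08 -4.44]  turn [-0.001  0.001  0.001]
```

View pics/v6.png

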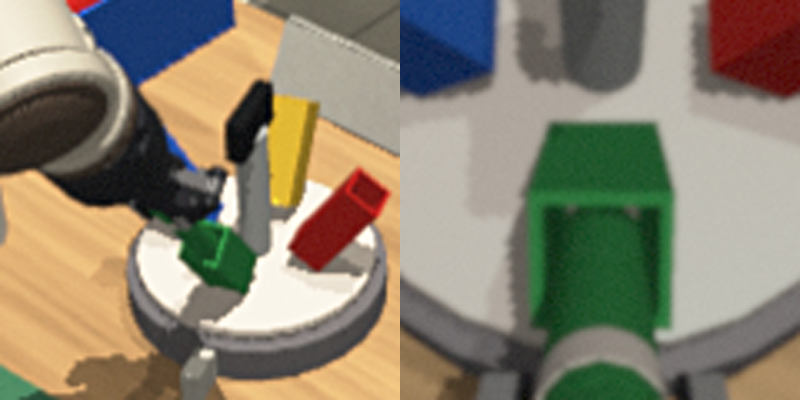

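The pen's foot is inside the mouth with no contact force. I'll go on down the tube.

```bash
python3 -m creep '[[[0,0,1,0,0,0,1],[0,0,1,0,0,0,1],[0,0,1,0,0,0,1],[0,0,1,0,0,0,1],[0,0,0,0,0,0,1]]]'
python3 -m creep '[[[0,0,0.8,0,0,0,1],[0,0,0.8,0,0,0,1],[0,0,0,0,0,0,1],[0,0,0,0,0,0,1]]]'
python3 - <<'E'
from h import *
delta([.4437,.0939,.2875],pose(-69.2,35))
E
```

```text
t: 12.55
ee_pos: [0.4885, 0.1118, 0.2176]
orientation: [[0.767, 0.356, 0.534], [0.292, -0.934, 0.204], [0.572, -0.001, -0.82]]
wrist_force: [-0.2, -0.2, -0.9]
grip_width: 0.0212
gripper_force: 39.8
t: 12.95
ee_pos: [0.4972, 0.1151, 0.2048]
orientation: [[0.766, 0.356, 0.535], [0.292, -0.934, 0.204], [0.573, -0.0, -0.82]]
wrist_force: [-0.9, 0.1, -0.5]
grip_width: 0.0209
gripper_force: 39.8
t 12.95 pos [0.4972 0.1151 0.2048] F [-0.9  0.1 -0.5] w 0.0209 j [-0.14 -0.21  2.26  0.51  0.61  0.72]
shift cm (present tool axes) [  0.02   0.08 -10.07]  in target axes [  0.03   0.08 -10.07]  turn [-0.001  0.001  0.001]
```

```bash
python3 -m creep '[[[0,0,0.4,0,0,0,1],[0,0,0,0,0,0,1],[0,0,0,0,0,0,0.4],[0,0,0,0,0,0,0.4],[0,0,0,0,0,0,0.4],[0,0,0,0,0,0,0.4],[0,0,-1,0,0,0,0.4],[0,0,-3,0,0,0,0.4],[0,0,-4,0,0,0,0.4],[0,0,-4,0,0,0,0.4],[0,0,0,0,0,0,0.4],[0,0,0,0,0,0,0.4]]]'
python3 - <<'E'
from h import *
delta([.4437,.0939,.2875],pose(-69.2,35))
w=vision.camera("wrist");s=vision.camera("side")
S=vision.camera_params("side");p=vision.camera_params("wrist")
u=np.array([-.536,-.2037,.819]);X=np.array([.5487,.1338,.127])+.069*u
print("cap top expected side",proj(S,X),"wrist",proj(p,X))
cv2.imwrite("pics/v7.png",np.hstack([cv2.resize(s[120:330,210:420],(400,400),interpolation=2),cv2.resize(w[100:340,160:400],(400,400),interpolation=2)]))
E
```

```text
t: 14.15
ee_pos: [0.4354, 0.0911, 0.3015]
orientation: [[0.764, 0.355, 0.538], [0.292, -0.935, 0.203], [0.575, 0.002, -0.818]]
wrist_force: [0.1, -0.7, -0.8]
grip_width: 0.0511
gripper_force: 0.0
t 14.15 pos [0.4354 0.0911 0.3015] F [ 0.1 -0.7 -0.8] w 0.0511 j [-0.25 -0.6   2.32  0.42  0.94  0.79]
shift cm (present tool axes) [-0.09  0.03  1.65]  in target axes [-0.08  0.03  1.65]  turn [ 0.002 -0.002  0.001]
cap top expected side [242.56673934 194.05832438] wrist [282.41481552 222.57831747]
```

View pics/v7.png

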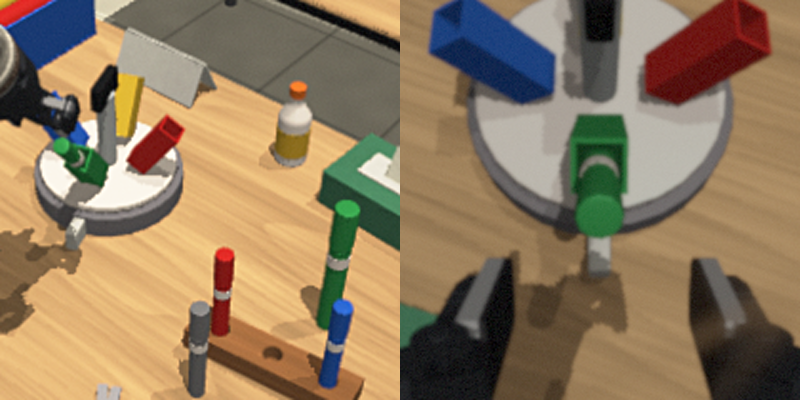

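```bash
python3 -m creep '[[[0,0,-3,0,0,0,0.4],[0,0,-2,0,0,0,0.4],[0,0,0,0,0,0,0.4],[0,0,0,0,0,0,0.4]]]' >/dev/null
python3 - <<'E'
from h import *
s=vision.camera("side");w=vision.camera("wrist");S=vision.camera_params("side");p=vision.camera_params("wrist")
def cap(im,c,r):
    g=im.astype(int);m=((g[...,1]>135)&(g[...,1]>1.6*g[...,2])&(g[...,1]>1.4*g[...,0])).astype(np.uint8)
    k=np.zeros_like(m);cv2.circle(k,c,r,1,-1);q=cv2.findContours(m*k,0,1)[0]
    c=max(q,key=cv2.contourArea);return np.array(cv2.minEnclosingCircle(c)[0]),cv2.contourArea(c),cv2.minEnclosingCircle(c)[1]
u=np.array([-.536,-.2037,.819]);m=np.array([.5487,.1338,.127]);X=m+.069*u
a=cap(s,(243,196),9);q=tuple(int(v) for v in proj(p,X));b=cap(w,q,25);print(a,q,b)
Y,e=cross(S,a[0],p,b[0]);print(Y,e,"protrusion mm",(Y-m)@u*1000,"exp 69; offset",Y-X)
E
```

```text
Traceback (most recent call last):
ValueError: max() iterable argument is empty
```

Run:
```python
from h import *
s=vision.camera("side");w=vision.camera("wrist");S=vision.camera_params("side");p=vision.camera_params("wrist")
def cap(im,c,r):
    g=im.astype(int);k=np.zeros(im.shape[:2],np.uint8);cv2.circle(k,c,r,1,-1)
    gr=(g[...,1]>1.4*g[...,2])&(g[...,1]>1.3*g[...,0])&(k>0)
    th=np.percentile(g[...,1][gr],98)*.82
    m=(gr&(g[...,1]>th)).astype(np.uint8);m=cv2.morphologyEx(m,cv2.MORPH_CLOSE,np.ones((3,3)))
    c=max(cv2.findContours(m,0,1)[0],key=cv2.contourArea);return np.array(cv2.minEnclosingCircle(c)[0]),cv2.contourArea(c),cv2.minEnclosingCircle(c)[1],th
u=np.array([-.536,-.2037,.819]);m=np.array([.5487,.1338,.127]);X=m+.069*u
a=cap(s,(243,196),9);q=tuple(int(v) for v in proj(p,X));b=cap(w,q,25);print(a,q,b)
Y,e=cross(S,a[0],p,b[0]);print(Y,e,"protrusion mm",(Y-m)@u*1000,"exp 69; offset",Y-X)
print(env.observe()["t"],env.observe()["wrist_force"])
```

```text
(array([241.6875, 195.9375]), 35.0, 3.837620258331299, np.float64(145.95999999999998)) (282, 203) (array([282.00524902, 206.67893982]), 356.5, 11.495552062988281, np.float64(104.96))
[0.50966261 0.11999596 0.17946106] 0.001443434965974652 protrusion mm 66.7015307530869 exp 69; offset [-0.00205339  0.00025126 -0.00404994]
14.85 [0.12320764 0.12555548 0.05845489]
```

The cap stands out 67 mm, against 69 mm expected, so the pen is fully seated. The red and blue markers are standing and the gripper is clear.

```bash
python3 -c "
from rig import order
print(order.hand_in())"
```

```text
the job is handed in; nothing more can be done
None
```

The carousel's green pocket is clicked in over the white pointer, and the green marker is fully down in it, cap up and released; red and blue still stand in the block, the mug was never approached, and the job was handed in at about 15 s.

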